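Start the clamp bolt of a screen press

TASK

On the small screen-printing press, lift the blue lid of the clamp housing by its bar all the way over until it rests by itself on its stop. Then start the red T-headed clamp bolt inside without cross-threading it: turn it backward (anticlockwise from above) until you feel it drop into its thread, then forward (clockwise) one full turn. Finish while still gripping the bolt head, held still, with the lid left open on its stop and the other things on the table left alone.

Things in the scene. Friction and masses are not known exactly. Their poses are not given: they have to be found in the camera images.
- press: Press, fixed: grey open-topped housing 160 (x) x 180 (y) x 86 mm high, walls 6 mm; behind it (+x) a flat framed printing screen 300 mm wide, from 95 to 345 mm behind the origin, 26 mm high (35 at its two jaws). Origin on the table under the housing's middle; x points from the lid's bar side to its hinge, z up. The vertical bolt axis is 20 mm on the -x side of the origin.
- lid (a joint): Angle (rad) of the blue lid: 0 shut, growing as it opens; the stop is at 1.85, that is 16 degrees past upright, and past upright the lid leans onto it by its own weight; short of upright it falls shut. Mass about 0.3 kg, free hinge.
- lid_bar (a point): Middle of the lid's round steel lift bar: 10 mm thick, 100 mm long, along press y, 203 mm from the hinge line in the lid's plane, 89.5 mm above the table when shut. A leg at each end joins it to the lid edge; 32 mm of free space between bar and lid edge, 38 mm between bar and housing. Pinched from above across press x, it turns in the fingers as the lid swings.
- lid_hinge (a point): Point on the lid's hinge line, midway across, 86.5 mm above the table; the hinge line runs along press y; the lid swings up and over towards press +x.
- screw_head: Red T-bar head of the clamp bolt: bar 42 mm long (own x), 14 mm thick (own y), upright flat sides, from 2 to 33 mm above its origin on the bolt axis; white mark at its +x end. At the start its origin is 48 mm and its top 81 mm above the table. The bolt is captive: it cannot be lifted out. Turning it takes about 0.03 N m.
- screw_grip (a point): Point to grip: on the bolt axis inside the bar of the T head, 19 mm above the head's origin and 14 mm below the bar's top; 39 mm above boss_top at the start.
- boss_top (a point): Centre of the flat top of the round steel threaded boss (44 mm across) in which the bolt turns, 28 mm above the table.
- screw_turn (a joint): Bolt rotation (rad), growing forward (clockwise from above). It starts between 0.4 and 1.7, resting on top of its thread: turned forward from there it jams after at most 1.7 rad; turned backward it drops into the thread between 0 and -0.3 (backward stop at -0.8). Once dropped, it turns forward freely and screws down 10 mm a turn, up to 7.4.
- screw_depth (a joint): Height of the bolt (m) against its starting rest: about 0 before the drop, -0.008 after it, -0.017 one turn further. A light spring and its weight draw it down with about 10 N: it drops when the fingers are loose round the bar (3 to 5 mm of play) or when it is pressed down; a firm grip at fixed height can carry it and stop it dropping.
- ink_pot: Bystander, loose: open white plastic ink pot, 80 mm across, 85 mm tall. Origin at its underside.
- tape_roll: Bystander, loose: roll of blue tape standing on its flat side, 96 mm across, 50 mm tall. Origin at its underside.
- flask: Bystander, loose: green drinking flask, 66 mm across, 160 mm tall. Origin at its underside.
- squeegee: Bystander, loose: wooden squeegee with a rubber blade lying flat, 95 x 240 mm, 26 mm thick. Origin at its underside.
- ink_knife: Bystander, loose: ink spatula lying flat. Origin at its underside.
- ink_jar: Bystander, loose: closed red ink jar, 76 mm across, 90 mm tall. Origin at its underside.

How it is judged:
On the way, in this order (a step that is already met when the one before it is completed fails the run):
1. the lid rests open on its stop, let go (value of joint lid above 1.78 rad and distance between the grasp point and lid_bar above 0.03 m), for 0.2 s.
2. the bolt, turned backward, has dropped into its thread (value of joint screw_turn below 0.2 rad and value of joint screw_depth below -0.005 m), for 0.1 s.
3. the bolt has been turned forward about one turn (value of joint screw_turn between 4.9 and 7 rad and value of joint screw_depth below -0.013 m), for 0.2 s.
At the end, for the whole second after the job is handed in: The bolt stands about one turn forward of the drop (joint between 4.9 and 7.0 rad, at least 13 mm below its starting rest), the fingers grip its head (at least 3 N, grasp point within 26 mm of the grip point of the bar), it is still, and the lid is open on its stop (above 1.78 rad) (all of step 3 and value of joint lid above 1.78 rad and contact force between the fingers and screw_head above 3 N and distance between the grasp point and screw_grip below 0.026 m and velocity of joint screw_turn between -0.15 and 0.15 rad/s); the arm keeps its last pose, push and grip.
It fails at once if the bolt is forced forward past its jam (cross-threaded) (value of joint screw_turn above 2.5 rad and value of joint screw_depth above -0.007 m).
It fails at once if a bystander is pushed more than 30 mm away (distance of any of ink_pot, tape_roll, flask, squeegee, ink_knife, ink_jar from where it was at the start of the episode above 0.03 m).
It also fails if it takes over 72 s, if anything falls off the work surface, if the arm or the gripper's body presses on something with over 40 N, if the wrist force passes 120 N, or if a joint passes its speed limit or range.

ROBOT

A 6-joint arm with a two-finger parallel gripper is mounted at the origin on the work surface. World frame = base frame: x ahead of the robot, y to its left, z up, the work surface at z = 0. Lengths are in m, angles in rad, forces in N, time in s.
With the tool pointing down it reaches from about 0.35 to 0.975 m from the base axis. Payload 4.9 kg.
Tool frame: the origin (TCP) lies midway between the tips of the shut fingers; the grasp point (between the pads) lies 19 mm behind it; z points along the fingers, y is the direction in which the jaws open and shut (so a half turn about z gives the same grasp; the last joint's range is limited). The gripper opens to 85 mm and grips with 20 to 120 N. Pads are 22 mm wide; open, the fingers measure 114 mm over their backs; the gripper's body (76 mm by 85 mm) begins 54 mm behind the grasp point. The pads swing forward as they close: fully open they stand 13 mm farther back than shut.
Start: joints at [-1.258, 0.053, 1.613, -0, 1.476, -0.119], TCP at [0.262, -0.568, 0.231] pointing down, gripper open.
Joint ranges: [-3.01, 3.01], [-1.01, 2.22], [0.06, 2.58], [-1.02, 4.17], [0.09, 2.62], [-3.14, 3.14]. Speed limits (rad/s): [2.57, 2.57, 3.14, 3.14, 3.14, 3.14].

INTERFACE

Orientations are given as a unit quaternion [w, x, y, z].
In Python, from plant import state, grab_frame, camera_info, job_done, cut_out gives the robot as it stands.
- The arm moves only by the tool step_arm, never from a script. Its argument "moves" is a list of rows, each a list of 7 numbers: the shift along the tool's x, y, z in m, then the turn, a rotation vector about the tool's x, y, z in rad, then the finger opening in m, from 0 to 0.0854. A call has 1 to 8 rows; each row shifts and turns the commanded pose from where the row before left it, along the tool's axes as they then stand; what a row does not reach is not made up. A row lasts 1/10 s, in which the tool goes at most 50 mm and 8.59 degrees, less where a joint would pass 70% of its speed; a pose out of reach is approached as far as the arm can. A call is refused whole if a number of a shift passes 0.05 or a number of a turn 0.15, either way. A call with a gripper value outside its range is refused whole. The fingers move at their own pace and stop on an object; the grip force is fixed at half the most. Time passes only in rows, so rows that do not move let the fingers close. It gives the time, the measured TCP pose, the force and the opening at its end, in the units of the state.
- state(): the state, without advancing time (a new reading comes with each control period).
- grab_frame(name): name is "side" or "top" or "wrist"; returns (picture, depth): 400x640x3 uint8, red, green, blue; 400x640 float32, m along the optical axis (not along the pixel's ray), 0 where there is no reading.
- camera_info(name): a dict with "intrinsics" (3x3 intrinsics, pixels), "world_from_camera" (4x4, takes a point from camera to world coordinates). Camera axes: x right, y down, z forward; pixel columns grow to the right and rows downward; lengths in m; the calibration is good to about 2 mm. A picture is of the moment at which its call begins: read the wrist's pose just before it. camera_info takes no time and is no camera call; for the wrist camera it gives the pose at the moment of the call.
- job_done(): hands the job in, once; it reports no verdict.
Trained networks look in the newest picture that a camera, given by its name, has taken for a name from the list of things; names that differ only in an ending like _2 or _b are one class to them, and where a whole thing is asked for, a point or a joint stands for the part that bears it (a point fixed in the world has none). Each returns a list of dicts, best first, with "conf" (0 to 1); they miss things now and then, are a little off and sometimes report something else, mostly with a low value. They report only what shows in the picture. A call takes as long as a camera call.
- cut_out(camera, query): "mask" (400x640 bool, what is visible of it) and "point" ([column, row] in pixels, amid what is visible of it).
The state is a dict: "time": time; "joint_pos": joint angles; "joint_vel": joint speeds; "joint_efforts": joint torques, N m; "tool_pos": TCP position; "tool_rot": TCP orientation; "contact_force": force on the tool from outside, world axes, zero at the start; "ft_torque": the same for the moment, N m; "gripper_width": opening from 0.0 (shut) to 1.0 (fully open).
Only numpy, scipy, OpenCV 4.12 (cv2) and the standard library are available. Lean on these libraries where they do the work, as an engineer would, in place of code of your own. Each camera call takes 0.05 s, during which the arm holds its last target.

## Working session

There is one attempt and no reset: what is moved stays moved. The work goes in short steps, Python scripts to look and compute and a tool call to move; the robot and the scene stay as the last step left them, time stands still between calls to the robot, and variables do not carry over. Pictures are saved under pics/ and viewed, and the job is handed in when it is done.

Besides the shell and the picture viewer there is one more tool, called after "Request:" in YAML: its name, and indented under it one key for each argument. step_arm: Moves the arm, as the interface text tells. Its arguments: {"type":"object","properties":{"moves":{"type":"array"}},"required":["moves"]}

```bash
mkdir -p pics; ls
python3 - <<'E'
from plant import *
import cv2
s=state();print(s)
for n in ["side","top","wrist"]:
    c=camera_info(n);print(n,c)
    p,d=grab_frame(n);cv2.imwrite(f"pics/{n}0.png",p[:,:,::-1])
E
```

```text
pics
{'time': 0.0, 'joint_pos': array([-1.25803787e+00,  5.33600130e-02,  1.61429043e+00,  1.57500640e-05,
        1.47596325e+00, -1.19003724e-01]), 'joint_vel': array([ 2.06749530e-05, -3.83782719e-04,  3.62056746e-04, -7.88617625e-04,
       -1.01011631e-03, -2.10055429e-03]), 'joint_efforts': array([-1.95075285e-03, -3.93694282e+01, -3.70172489e+01, -2.61788746e-04,
        7.00308665e-03, -1.69698666e-05]), 'tool_pos': array([ 0.26135794, -0.56705721,  0.23006318]), 'tool_rot': array([-1.00653992e-03,  9.76787699e-01,  2.14207305e-01, -8.99413231e-05]), 'contact_force': array([0.07918903, 0.46465951, 0.9153116 ]), 'ft_torque': array([-0.00118388, -0.00179616,  0.00718551]), 'gripper_width': 1.0001472601706825}
side {'intrinsics': array([[408.5429629 ,   0.        , 319.78553206],
       [  0.        , 408.5429629 , 204.50950917],
       [  0.        ,   0.        ,   1.        ]]), 'world_from_camera': array([[-0.98948104, -0.0822067 ,  0.119035  ,  0.33728966],
       [-0.14429579,  0.50230049, -0.85256844,  1.11613288],
       [ 0.01029549, -0.86077655, -0.5088789 ,  0.7660921
[... 250 characters left out ...]
om_camera': array([[-0.01304037, -0.98955488,  0.1435656 ,  0.29615477],
       [-0.99987616,  0.01163978, -0.01059132,  0.02409482],
       [ 0.00880962, -0.14368594, -0.98958413,  1.45056301],
       [ 0.        ,  0.        ,  0.        ,  1.        ]])}
wrist {'intrinsics': array([[302.99403944,   0.        , 319.46186302],
       [  0.        , 302.99403944, 197.63739064],
       [  0.        ,   0.        ,   1.        ]]), 'world_from_camera': array([[ 0.41847934, -0.8611781 , -0.28852613,  0.33535579],
       [-0.90822516, -0.39730821, -0.13142775, -0.53278863],
       [-0.0014511 ,  0.31704648, -0.94840889,  0.37350062],
       [ 0.        ,  0.        ,  0.        ,  1.        ]])}
```

View pics/side0.png

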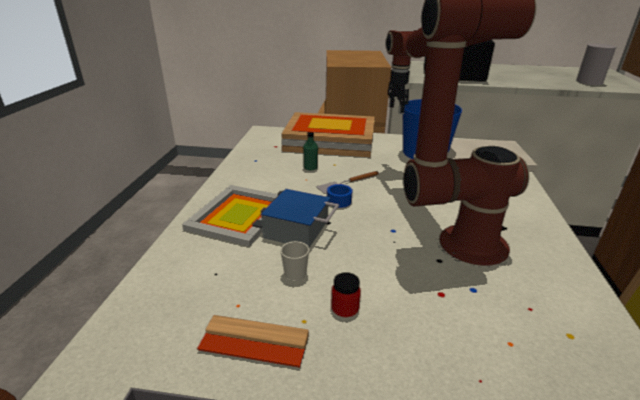

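View pics/top0.png

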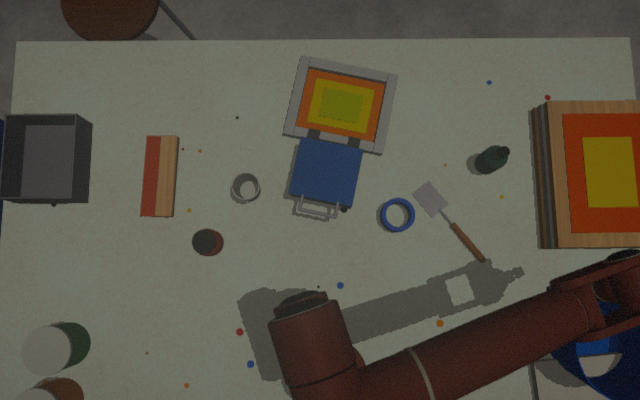

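```bash
cat > h.py <<'E'
from plant import *
import numpy as np, cv2
from scipy.spatial.transform import Rotation as R
def pts(name,mask,d):
    c=camera_info(name);K=c["intrinsics"];T=c["world_from_camera"]
    v,u=np.nonzero(mask&(d>0));z=d[v,u]
    P=np.stack([(u-K[0,2])/K[0,0]*z,(v-K[1,2])/K[1,1]*z,z],1)
    return P@T[:3,:3].T+T[:3,3]
def proj(name,P,c=None):
    c=c or camera_info(name);T=np.linalg.inv(c["world_from_camera"]);q=np.atleast_2d(P)@T[:3,:3].T+T[:3,3]
    p=q@c["intrinsics"].T;return p[:,:2]/p[:,2:]
def rot(s=None):
    s=s or state();w,x,y,z=s["tool_rot"];return R.from_quat([x,y,z,w])
E
python3 - <<'E'
from h import *
for cam in ["top","side"]:
    p,d=grab_frame(cam)
    for q in ["lid","lid_bar","press","screw_head","ink_pot","tape_roll","flask","squeegee","ink_knife","ink_jar"]:
        r=cut_out(cam,q)
        for o in r[:1]:
            P=pts(cam,o["mask"],d)
            print(cam,q,round(o["conf"],2),o["point"],o["mask"].sum(),np.round(np.percentile(P,[5,50,95],axis=0),3).tolist() if len(P) else None)
E
```

```text
top lid 0.57 [325.9, 168.0] 4096 [[0.477, -0.073, 0.088], [0.565, 0.008, 0.092], [0.647, 0.086, 0.097]]
top lid_bar 0.92 [329.0, 169.9] 4029 [[0.48, -0.073, 0.088], [0.566, 0.007, 0.093], [0.648, 0.086, 0.097]]
top press 0.75 [337.1, 124.2] 12051 [[0.503, -0.166, 0.004], [0.728, -0.019, 0.024], [0.893, 0.09, 0.096]]
top ink_pot 0.62 [244.2, 186.1] 719 [[0.5, 0.199, 0.001], [0.541, 0.238, 0.026], [0.566, 0.266, 0.086]]
top tape_roll 0.73 [388.1, 221.4] 577 [[0.408, -0.238, 0.001], [0.45, -0.197, 0.047], [0.491, -0.153, 0.053]]
top squeegee 0.86 [158.5, 175.5] 2742 [[0.467, 0.447, 0.009], [0.574, 0.487, 0.021], [0.686, 0.535, 0.03]]
top ink_knife 0.71 [435.2, 206.1] 928 [[0.333, -0.43, -0.002], [0.484, -0.316, 0.004], [0.534, -0.27, 0.021]]
top ink_jar 0.89 [203.6, 241.0] 728 [[0.347, 0.306, 0.003], [0.377, 0.334, 0.088], [0.409, 0.368, 0.094]]
side lid 0.91 [297.7, 206.8] 1744 [[0.465, -0.077, 0.089], [0.558, 0.014, 0.094], [0.646, 0.091, 0.096]]
side lid_bar 0.94 [300.9, 208.2] 1768 [[0.471, -0.081, 0.087], [0.562, 0.015, 0.094], [0.646, 0.092, 0.096]]
side press 0.96 [261.1, 216.3] 6419 [[0.491, -0.164, 0.007], [0.694, 0.025, 0.027], [0.895, 0.105, 0.095]]
side ink_pot 0.91 [296.6, 258.5] 946 [[0.498, 0.193, 0.009], [0.53, 0.248, 0.058], [0.563, 0.265, 0.085]]
side tape_roll 0.96 [341.3, 195.1] 458 [[0.408, -0.239, 0.011], [0.445, -0.175, 0.037], [0.486, -0.154, 0.052]]
side flask 0.63 [309.9, 152.2] 429 [[0.575, -0.467, 0.015], [0.599, -0.448, 0.078], [0.626, -0.437, 0.145]]
side ink_knife 0.71 [357.2, 176.8] 187 [[0.323, -0.435, 0.003], [0.394, -0.381, 0.012], [0.529, -0.278, 0.021]]
side ink_jar 0.62 [344.1, 293.8] 1210 [[0.345, 0.318, 0.006], [0.376, 0.364, 0.065], [0.408, 0.376, 0.092]]
```

```bash
cat > fit.py <<'E'
from h import *
for cam in ["top","side"]:
    p,d=grab_frame(cam)
    hsv=cv2.cvtColor(p,cv2.COLOR_RGB2HSV)
    allp=np.ones(d.shape,bool)
    c=camera_info(cam);K=c["intrinsics"];T=c["world_from_camera"]
    v,u=np.mgrid[0:400,0:640]
    # ray plane z=0.0915 (lid top ~)
    blue=(hsv[...,0]>95)&(hsv[...,0]<125)&(hsv[...,1]>110)
    W=np.stack([(u-K[0,2])/K[0,0],(v-K[1,2])/K[1,1],np.ones_like(u)],-1)*d[...,None]@T[:3,:3].T+T[:3,3]
    m=blue&(W[...,2]>.08)&(W[...,0]>.4)&(W[...,0]<.7)&(abs(W[...,1])<.15)
    print(cam,m.sum(),"z",np.median(W[m][:,2]))
    r=cv2.minAreaRect(W[m][:,:2].astype(np.float32)*1000);print("lid rect",r)
    # bar: above table, x smaller than lid
    b=(~m)&(W[...,2]>.06)&(W[...,2]<.11)&(W[...,0]>.38)&(W[...,0]<.50)&(W[...,1]>-.11)&(W[...,1]<.12)
    cv2.imwrite(f"pics/{cam}_b.png",np.where(b[...,None],[0,0,255],p[:,:,::-1]).astype(np.uint8)[130:260,220:420].repeat(3,0).repeat(3,1))
    print("bar",b.sum(),np.round(np.percentile(W[b],[5,50,95],axis=0),3).tolist())
    f=(W[...,2]>.012)&(W[...,2]<.045)&(W[...,0]>.6)&(W[...,0]<1)&(abs(W[...,1]+.03)<.22)
    print("screen",f.sum(),cv2.minAreaRect(W[f][:,:2].astype(np.float32)*1000))
E
python3 fit.py
```

```text
top 3569 z 0.09256223327872326
lid rect ((569.1572265625, 5.349632263183594), (176.2197265625, 163.41729736328125), 77.60879516601562)
bar 255 [[0.443, -0.027, 0.088], [0.46, 0.026, 0.093], [0.495, 0.081, 0.098]]
screen 3655 ((788.0396728515625, -42.04644775390625), (300.7327880859375, 252.71466064453125), 77.32919311523438)
side 1462 z 0.0938556592685833
lid rect ((570.278076171875, 7.992835998535156), (182.3634490966797, 168.42364501953125), 77.88484954833984)
bar 193 [[0.443, -0.048, 0.064], [0.47, 0.013, 0.093], [0.496, 0.081, 0.097]]
screen 1890 ((745.348876953125, -35.38653564453125), (308.05731201171875, 336.3119201660156), 77.45264434814453)
```

View pics/top_b.png

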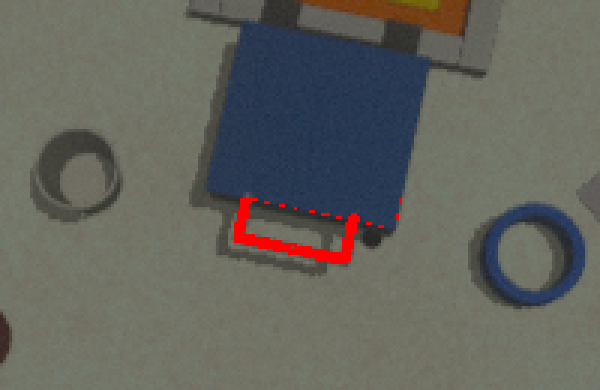

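View pics/side_b.png

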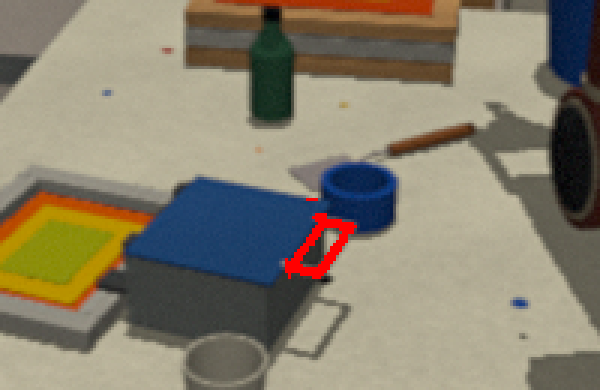

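Request:
step_arm:
  moves:
    - [0,0,0,0,0,-0.13,0.0854]
    - [0,0,0,0,0,-0.13,0.0854]
    - [0,0,0,0,0,-0.13,0.0854]
    - [0,0,0,0,0,-0.13,0.0854]
    - [0,0,0,0,0,-0.13,0.0854]
    - [0,0,0,0,0,-0.13,0.0854]
    - [0,0,0,0,0,-0.14,0.0854]

```text
time: 2.05
tool_pos: [0.2615, -0.5676, 0.2313]
tool_rot: [0.0, 0.778, 0.628, -0.0]
contact_force: [-0.8, 0.2, -0.1]
gripper_width: 1.001
```

Request:
step_arm:
  moves:
    - [0.05,0.005,-0.005,0,0,0,0.0854]
    - [0.05,0.005,-0.005,0,0,0,0.0854]
    - [0.05,0.005,-0.005,0,0,0,0.0854]
    - [0.05,0.005,-0.005,0,0,0,0.0854]
    - [0.05,0.005,0,0,0,0,0.0854]
    - [0.05,0.005,0,0,0,0,0.0854]
    - [0.05,0.005,0,0,0,0,0.0854]
    - [0.05,0.005,0,0,0,0,0.0854]

```text
time: 2.85
tool_pos: [0.3868, -0.1869, 0.2514]
tool_rot: [0.001, 0.78, 0.625, 0.0]
contact_force: [0.3, -0.7, -0.2]
gripper_width: 0.999
```

Request:
step_arm:
  moves:
    - [0.05,0.005,0,0,0,0,0.0854]
    - [0.05,0.005,0,0,0,0,0.0854]
    - [0.05,0.005,0,0,0,0,0.06]
    - [0.05,0.005,0,0,0,0,0.03]
    - [0,0,0,0,0,0,0.03]

```text
time: 3.35
tool_pos: [0.4499, 0.0064, 0.2513]
tool_rot: [-0.001, 0.777, 0.629, 0.001]
contact_force: [-0.7, -0.2, -0.4]
gripper_width: 0.515
```

```bash
cat > wl.py <<'E'
from h import *
import sys
s=state();p,d=grab_frame("wrist");cv2.imwrite("pics/"+sys.argv[1]+".png",p[:,:,::-1])
print(s["time"],s["tool_pos"],s["joint_pos"],s["gripper_width"])
np.savez("last.npz",p=p,d=d,**camera_info("wrist"))
E
python3 wl.py w1
```

```text
3.35 [0.44985432 0.00642258 0.2513169 ] [-1.52589558e-01 -3.98946676e-01  1.97695932e+00  1.87826596e-03
  1.56325148e+00  5.74663425e-02] 0.5150864924314366
```

View pics/w1.png

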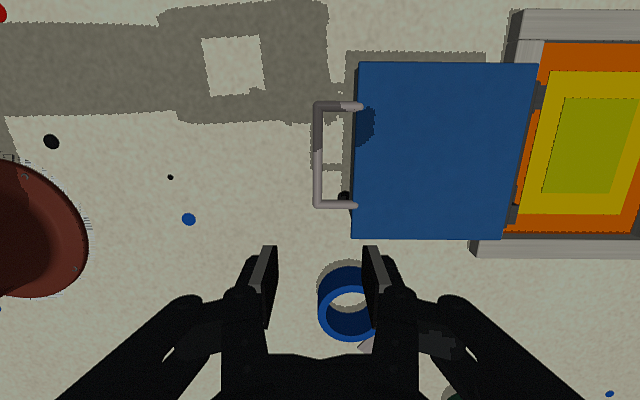

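```bash
python3 - <<'E'
from h import *
L=np.load("last.npz");d=L["d"];K=L["intrinsics"];T=L["world_from_camera"]
v,u=np.mgrid[0:400,0:640]
W=np.stack([(u-K[0,2])/K[0,0],(v-K[1,2])/K[1,1],np.ones_like(u)],-1)*d[...,None]@T[:3,:3].T+T[:3,3]
m=(u>308)&(u<328)&(v>95)&(v<215)&(W[...,2]>.06)&(d>0)
P=W[m];top=P[P[:,2]>P[:,2].max()-.012]
print(len(P),np.round(np.percentile(P,[2,50,98],axis=0),4))
m2=m&(v>115)&(v<195);Q=W[m2];
vx=np.array([np.cos(-.2165),np.sin(-.2165)]);vy=np.array([-vx[1],vx[0]])
q=Q[:,:2]@vx; print("px",np.percentile(q,[0,5,50,95,100]),"z",np.percentile(Q[:,2],[0,50,95,100]),"n",len(Q))
py=P[:,:2]@vy;print("py",py.min(),py.max())
# direction of bar
r=np.polyfit(Q[:,:2]@vy,q,1);print(r)
# lid rect
hsv=cv2.cvtColor(L["p"],cv2.COLOR_RGB2HSV);b=(hsv[...,0]>95)&(hsv[...,0]<125)&(hsv[...,1]>110)&(W[...,2]>.08)&(v<242)&(u<545)
B=W[b];rc=cv2.minAreaRect(B[:,:2].astype(np.float32)*1000);print(rc,np.median(B[:,2]))
c=np.array(rc[0])/1000;print("lid centre px,py",c@vx,c@vy)
# triangulated bar ends top camera: predicted
pc=(np.median(q)*vx+(py.min()+py.max())/2*vy);print("bar mid",pc,proj("top",[[*pc,.0895]]),proj("side",[[*pc,.0895]]))
E
python3 - <<'E'
import cv2
for n,(x,y) in dict(top=(317,208),side=(325,220)).items():
    i=cv2.imread(f"pics/{n}0.png")[y-40:y+40,x-50:x+50];cv2.imwrite(f"pics/{n}_z.png",cv2.resize(i,None,fx=7,fy=7,interpolation=0))
E
```

```text
1137 [[ 0.4392 -0.0241  0.091 ]
 [ 0.4532  0.0326  0.0943]
 [ 0.4702  0.0786  0.096 ]]
px [0.43117864 0.4313007  0.43536667 0.44014515 0.44040246] z [0.08948635 0.09426351 0.09570308 0.09680514] n 753
py 0.06937206278022728 0.17802897290731193
[0.00752131 0.43467857]
((555.677978515625, 3.809173583984375), (179.69955444335938, 209.17678833007812), 77.4494400024414) 0.09351407119175772
lid centre px,py 0.5418875697300845 0.12308690987520607
bar mid [0.45177559 0.02729049] [[318.4656889  212.96976999]] [[331.49568196 212.78588343]]
```

View pics/top_z.png

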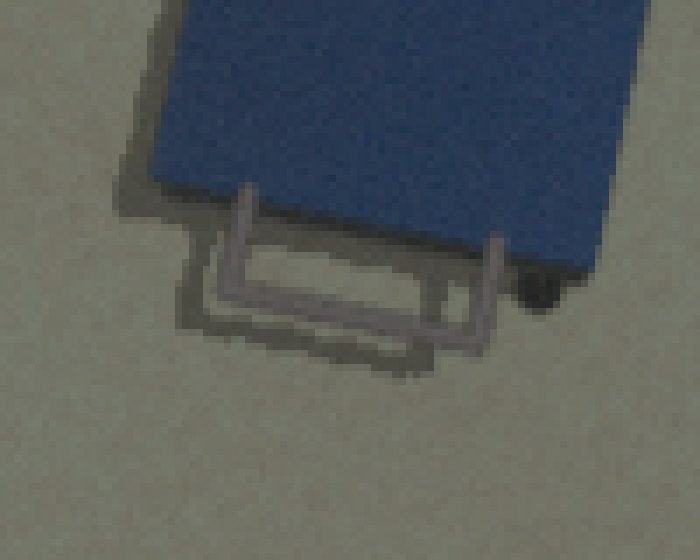

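Request:
step_arm:
  moves:
    - [0.022,-0.003,0.02,0,0,0.007,0.03]
    - [0,0,0.03,0,0,0,0.03]
    - [0,0,0.03,0,0,0,0.03]
    - [0,0,0.03,0,0,0,0.03]
    - [0,0,0.02,0,0,0,0.03]
    - [0,0,0,0,0,0,0.03]

```text
time: 4.0
tool_pos: [0.4484, 0.0223, 0.1176]
tool_rot: [-0.002, 0.783, 0.622, -0.003]
contact_force: [-0.3, 0.0, -0.2]
gripper_width: 0.354
```

```bash
python3 wl.py w2
```

```text
4.0 [0.44838428 0.02234818 0.11759916] [-1.15993371e-01 -2.84435155e-01  2.11682231e+00 -4.02749369e-04
  1.31622575e+00  1.12269732e-01] 0.35366757298711604
```

View pics/w2.png

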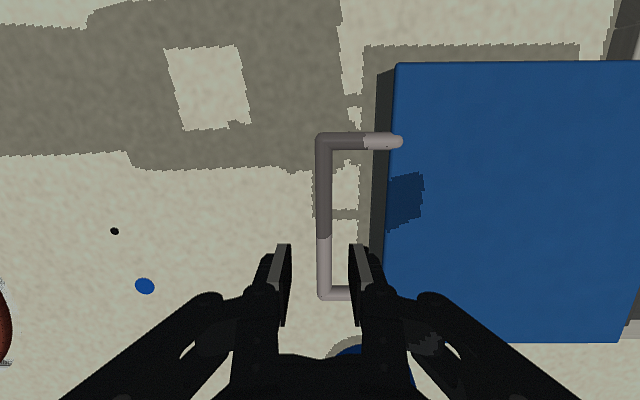

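Request:
step_arm:
  moves:
    - [0.007,0.002,0.015,0,0,0,0.03]
    - [0,0,0.015,0,0,0,0.03]
    - [0,0,0.015,0,0,0,0.03]
    - [0,0,0,0,0,0,0.03]
    - [0,0,0,0,0,0,0.03]

```text
time: 4.55
tool_pos: [0.4556, 0.0292, 0.0777]
tool_rot: [0.001, 0.783, 0.623, 0.001]
contact_force: [-0.5, 0.7, -0.5]
gripper_width: 0.351
```

```bash
python3 wl.py w3
```

```text
4.55 [0.45559835 0.02919648 0.07769095] [-9.91957671e-02 -2.15418896e-01  2.13311277e+00 -1.05459509e-04
  1.22182405e+00  1.27593799e-01] 0.3506664111422445
```

View pics/w3.png

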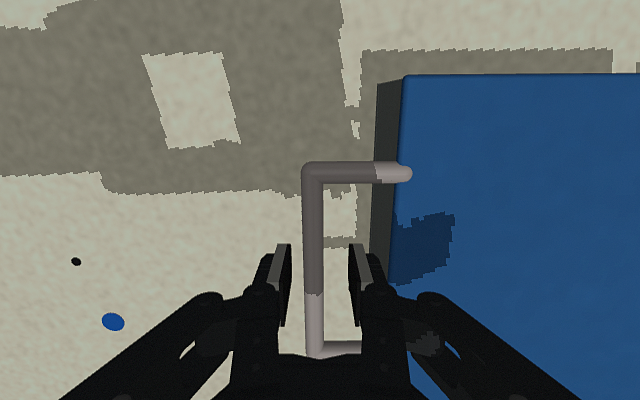

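Request:
step_arm:
  moves:
    - [0,-0.003,0.004,0,0,0,0.03]
    - [0,0,0,0,0,0,0.0]
    - [0,0,0,0,0,0,0.0]
    - [0,0,0,0,0,0,0.0]
    - [0,0,0,0,0,0,0.0]
    - [0,0,0,0,0,0,0.0]

```text
time: 5.2
tool_pos: [0.4525, 0.0302, 0.0726]
tool_rot: [0.001, 0.782, 0.623, 0.001]
contact_force: [4.7, -1.6, -0.3]
gripper_width: 0.09
```

```bash
python3 wl.py w4
```

```text
5.2 [0.45250917 0.03020164 0.07263553] [-9.75317704e-02 -2.16100824e-01  2.14304736e+00 -2.97274813e-04
  1.21253962e+00  1.28531280e-01] 0.0896148263468466
```

View pics/w4.png

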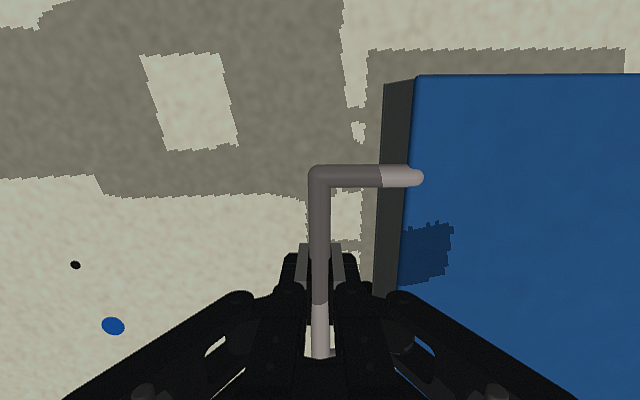

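```bash
python3 -c "
import numpy as np
t=np.linspace(0,1.82,20);x=-203*np.cos(t)+3*np.sin(t);z=203*np.sin(t)+3*np.cos(t)
for a,b in zip(np.round(np.diff(x)),np.round(np.diff(z))): print(a,b)
print(np.round(np.diff(x)).sum(),np.round(np.diff(z)).sum())"
```

```text
1.0 19.0
3.0 19.0
5.0 19.0
7.0 18.0
8.0 18.0
10.0 17.0
12.0 16.0
13.0 14.0
14.0 13.0
16.0 12.0
17.0 10.0
17.0 9.0
18.0 7.0
19.0 5.0
19.0 3.0
19.0 1.0
19.0 -0.0
19.0 -2.0
19.0 -4.0
255.0 194.0
```

Request:
step_arm:
  moves:
    - [0,0.001,-0.019,0,0,0,0]
    - [0,0.003,-0.019,0,0,0,0]
    - [0,0.005,-0.019,0,0,0,0]
    - [0,0.007,-0.018,0,0,0,0]
    - [0,0.008,-0.018,0,0,0,0]

```text
time: 5.75
tool_pos: [0.4743, 0.0253, 0.1645]
tool_rot: [-0.001, 0.782, 0.623, -0.001]
contact_force: [7.6, -0.2, -6.4]
gripper_width: 0.088
```

```bash
python3 wl.py w5
```

```text
5.75 [0.47430388 0.02533931 0.16448209] [-1.03872311e-01 -2.66722577e-01  2.02094744e+00  6.59167794e-04
  1.38989241e+00  1.21923212e-01] 0.08787876854799388
```

View pics/w5.png

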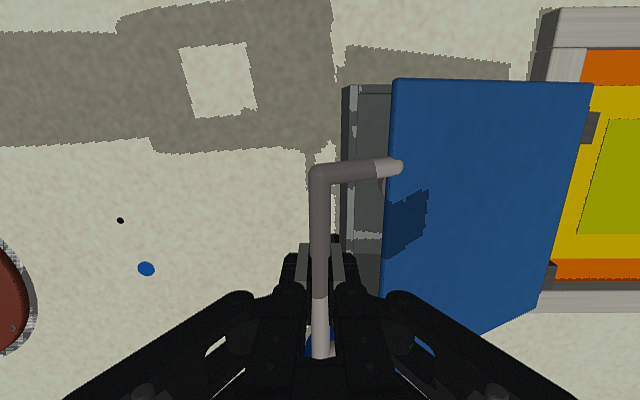

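Lid is following, bar still in the pads. Continue the arc.

Request:
step_arm:
  moves:
    - [0,0.01,-0.017,0,0,0,0]
    - [0,0.012,-0.016,0,0,0,0]
    - [0,0.013,-0.014,0,0,0,0]
    - [0,0.014,-0.013,0,0,0,0]
    - [0,0.016,-0.012,0,0,0,0]
    - [0,0.017,-0.01,0,0,0,0]
    - [0,0.017,-0.009,0,0,0,0]

```text
time: 6.5
tool_pos: [0.5706, 0.0039, 0.2589]
tool_rot: [-0.002, 0.782, 0.623, -0.001]
contact_force: [-5.8, 2.1, 6.9]
gripper_width: 0.087
```

```bash
python3 wl.py w6
```

```text
6.5 [0.5705575  0.00385597 0.25890384] [-1.24415510e-01 -8.92634485e-02  1.70714529e+00  1.53765753e-03
  1.52742970e+00  1.00665024e-01] 0.08684048374703862
```

View pics/w6.png

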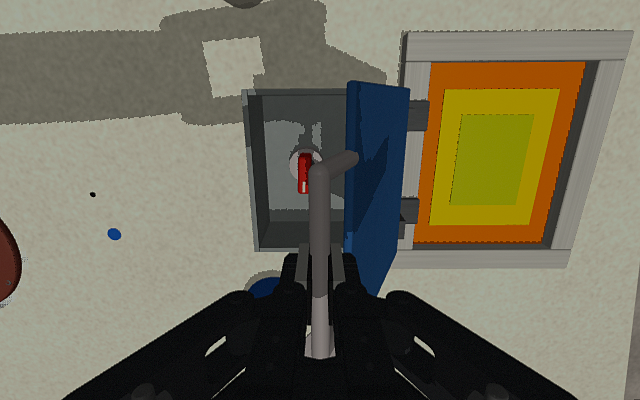

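Request:
step_arm:
  moves:
    - [0,0.018,-0.007,0,0,0,0]
    - [0,0.019,-0.005,0,0,0,0]
    - [0,0.019,-0.003,0,0,0,0]
    - [0,0.019,-0.001,0,0,0,0]
    - [0,0.019,0,0,0,0,0]
    - [0,0.019,0.002,0,0,0,0]
    - [0,0.018,0.004,0,0,0,0]
    - [0,0,0,0,0,0,0]

```text
time: 7.35
tool_pos: [0.7006, -0.0252, 0.2665]
tool_rot: [-0.001, 0.782, 0.623, 0.001]
contact_force: [0.6, 3.6, 5.5]
gripper_width: 0.085
```

```bash
python3 wl.py w7; python3 -c "
from h import *
p,d=grab_frame('side');cv2.imwrite('pics/s7.png',cv2.resize(p[:320,100:420,::-1],None,fx=1.8,fy=1.8))"
```

```text
7.35 [ 0.70059971 -0.02517563  0.26652504] [-0.14329116  0.21094841  1.38156955  0.00332439  1.54888042  0.08187463] 0.08521284481228858
```

View pics/w7.png

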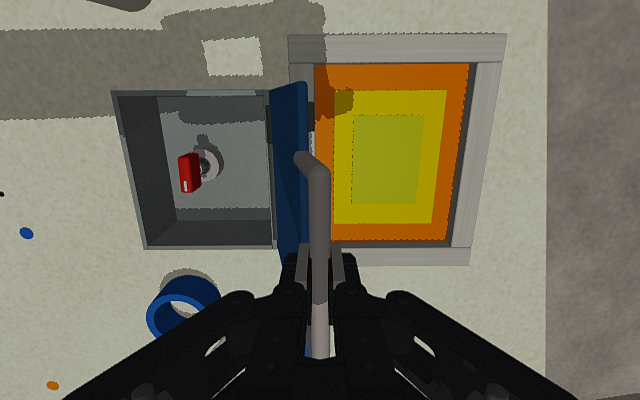

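View pics/s7.png

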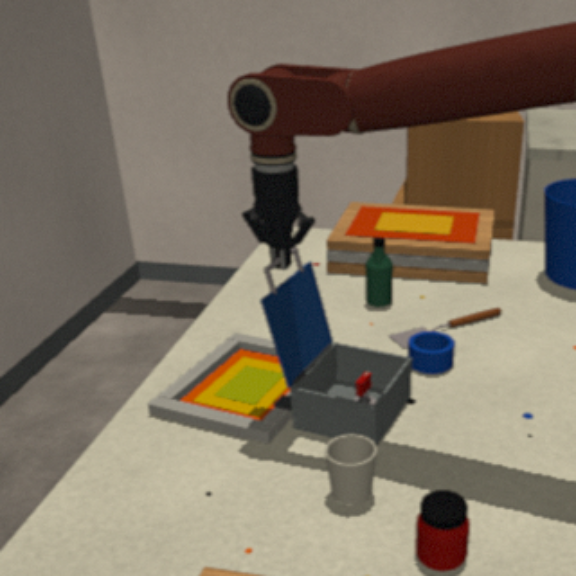

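Request:
step_arm:
  moves:
    - [0,0,0,0,0,0,0.03]
    - [0,0,0,0,0,0,0.05]
    - [0,0,0,0,0,0,0.05]
    - [0,0,-0.02,0,0,0,0.05]
    - [0,0,-0.03,0,0,0,0.05]
    - [0,0,-0.04,0,0,0,0.05]
    - [0,0,-0.02,0,0,0,0.05]

```text
time: 8.15
tool_pos: [0.6995, -0.0268, 0.38]
tool_rot: [0.001, 0.782, 0.623, 0.001]
contact_force: [-0.2, 0.1, 1.5]
gripper_width: 0.587
```

Request:
step_arm:
  moves:
    - [0,-0.02,0,0,0,0,0.05]
    - [0,-0.04,0,0,0,0,0.05]
    - [0,-0.04,0,0,0,0,0.05]
    - [0,-0.04,0,0,0,0,0.05]
    - [0,0,0,0,0,0,0.05]

```text
time: 8.65
tool_pos: [0.5591, 0.0058, 0.3757]
tool_rot: [-0.001, 0.782, 0.623, -0.001]
contact_force: [-0.0, 0.7, 0.3]
gripper_width: 0.587
```

```bash
python3 wl.py w8; python3 -c "
from h import *
p,d=grab_frame('side');cv2.imwrite('pics/s8.png',cv2.resize(p[:320,100:420,::-1],None,fx=1.8,fy=1.8))"
```

```text
8.65 [0.55907064 0.00580992 0.37574672] [-1.22734183e-01 -1.47662315e-01  1.57012766e+00  4.03638232e-05
  1.72076446e+00  1.02534848e-01] 0.5868556129627472
```

View pics/w8.png

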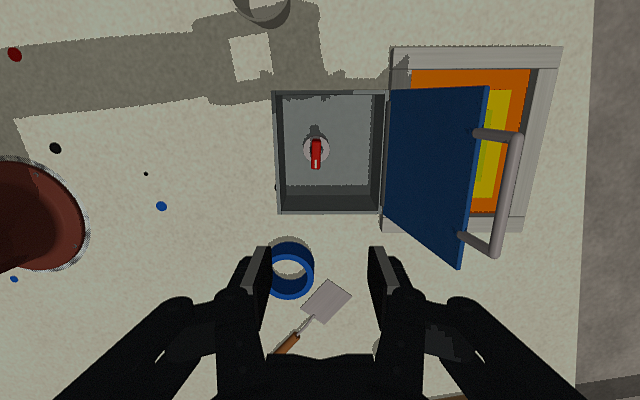

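View pics/s8.png

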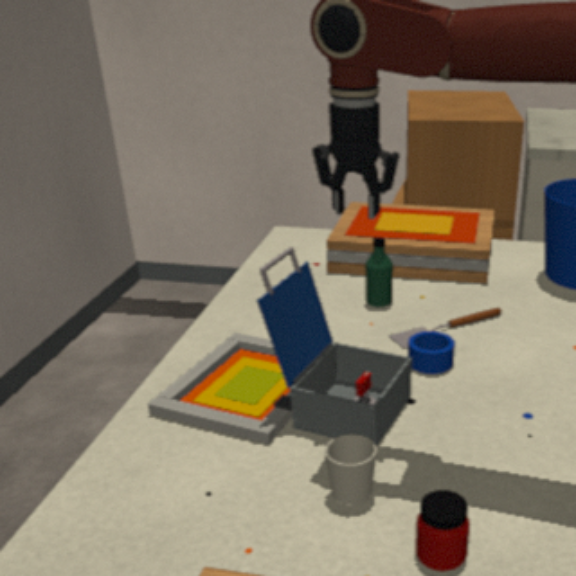

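```bash
cat > screw.py <<'E'
from h import *
import sys
s=state();c=camera_info("wrist");p,d=grab_frame("wrist")
K=c["intrinsics"];T=c["world_from_camera"]
cv2.imwrite("pics/"+sys.argv[1]+".png",p[:,:,::-1])
v,u=np.mgrid[0:400,0:640]
ray=np.stack([(u-K[0,2])/K[0,0],(v-K[1,2])/K[1,1],np.ones_like(u)],-1)
W=ray*d[...,None]@T[:3,:3].T+T[:3,3]
h=cv2.cvtColor(p,cv2.COLOR_RGB2HSV)
red=((h[...,0]<6)|(h[...,0]>172))&(h[...,1]>140)&(abs(W[...,0]-.55)<.06)&(abs(W[...,1]-.01)<.06)&(W[...,2]>.03)&(d>0)
zt=np.percentile(W[red][:,2],95)
m=red&(W[...,2]>zt-.004)
wh=(h[...,1]<70)&(h[...,2]>150)&(abs(W[...,2]-zt)<.006)&(abs(W[...,0]-.55)<.06)&(abs(W[...,1]-.01)<.06)
mm=m|wh
r=cv2.minAreaRect(W[mm][:,:2].astype(np.float32)*1000)
print("t",s["time"],"tcp",np.round(s["tool_pos"],4),"q6",s["joint_pos"][5],"gw",s["gripper_width"])
print("zt",zt,"n",m.sum(),"white",wh.sum(),W[wh].mean(0) if wh.any() else None)
print(r, cv2.boxPoints(r).round(1).tolist())
c0=np.array(r[0])
if wh.any():
    w=W[wh][:,:2].mean(0)*1000-c0;print("mark dir deg",np.degrees(np.arctan2(w[1],w[0])))
X=W[mm][:,:2];e,V=np.linalg.eigh(np.cov((X-X.mean(0)).T));print("pca deg",np.degrees(np.arctan2(V[1,1],V[0,1]))%180)
ty=rot(s).as_matrix()[:,1];print("tool y deg",np.degrees(np.arctan2(ty[1],ty[0])))
np.savez("last.npz",p=p,d=d,W=W)
E
python3 screw.py w9
```

```text
t 8.75 tcp [0.5622 0.0049 0.3761] q6 0.10242363363048436 gw 0.5851886502751129
zt 0.40769421375384607 n 17 white 0 None
((561.9292602539062, 6.765737533569336), (24.06477165222168, 90.86729431152344), 78.30638122558594) [[515.0, 4.199999809265137], [604.0, -14.199999809265137], [608.9000244140625, 9.300000190734863], [519.9000244140625, 27.799999237060547]]
pca deg 169.76514184814815
tool y deg -12.951527957399241
```

```bash
sed -i 's/&(d>0)$/\&(d>0)\&(W[...,2]<.1)/' screw.py; python3 screw.py w9
```

```text
t 8.8 tcp [0.5629 0.0046 0.3761] q6 0.10238437166661385 gw 0.5850127483161022
zt 0.08219345972872025 n 235 white 12 [ 0.55027536 -0.00356254  0.08171207]
((553.1286010742188, 7.682373046875), (40.37886047363281, 13.153580665588379), 76.37808990478516) [[542.0, -10.399999618530273], [554.7999877929688, -13.5], [564.2999877929688, 25.799999237060547], [551.5, 28.899999618530273]]
mark dir deg -104.2375620200424
pca deg 74.4740653333372
tool y deg -12.963270878653686
```

Request:
step_arm:
  moves:
    - [0,-0.01,0.04,0,0,0,0.06]
    - [0,0,0.04,0,0,0,0.06]
    - [0,0,0.04,0,0,0,0.06]
    - [0,0,0.03,0,0,0,0.06]
    - [0,0,0,0,0,0,0.06]
    - [0,0,0,0,0,0,0.06]

```text
time: 9.45
tool_pos: [0.5537, 0.0068, 0.2262]
tool_rot: [-0.0, 0.782, 0.623, -0.0]
contact_force: [0.2, -0.9, 0.6]
gripper_width: 0.701
```

```bash
python3 screw.py w10
```

```text
t 9.45 tcp [0.5537 0.0068 0.2262] q6 0.10426436067948297 gw 0.7009350812149141
zt 0.08199116098219011 n 506 white 31 [ 0.54431603 -0.00112619  0.08208546]
((527.0994262695312, 13.267202377319336), (41.727088928222656, 67.23688507080078), 77.61392974853516) [[489.79998779296875, 0.10000000149011612], [555.5, -14.300000190734863], [564.4000244140625, 26.399999618530273], [498.70001220703125, 40.900001525878906]]
mark dir deg -39.89622313184321
pca deg 75.15345973579562
tool y deg -12.967416164047332
```

View pics/w10.png

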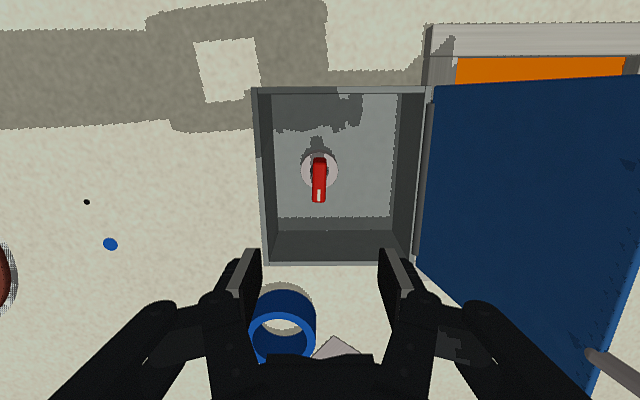

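Request:
step_arm:
  moves:
    - [0.001,-0.001,0.03,0,0,0.02,0.035]
    - [0,0,0.03,0,0,0,0.035]
    - [0,0,0.03,0,0,0,0.035]
    - [0,0,0.03,0,0,0,0.035]
    - [0,0,0,0,0,0,0.035]
    - [0,0,0,0,0,0,0.035]

```text
time: 10.1
tool_pos: [0.5539, 0.0081, 0.1084]
tool_rot: [0.001, 0.789, 0.615, 0.001]
contact_force: [0.6, 0.2, 0.5]
gripper_width: 0.407
```

```bash
python3 screw.py w11
```

```text
t 10.1 tcp [0.5539 0.0081 0.1084] q6 0.12629550449917124 gw 0.4065771730604186
zt 0.08193962785006075 n 1200 white 103 [0.54074286 0.00295962 0.08249709]
((528.25341796875, 19.60546875), (87.73839569091797, 66.98133850097656), 77.13274383544922) [[485.79998779296875, -15.699999809265137], [551.0999755859375, -30.600000381469727], [570.7000122070312, 54.900001525878906], [505.3999938964844, 69.80000305175781]]
mark dir deg -53.11896038057611
pca deg 81.04928062702918
tool y deg -14.094562151059627
```

View pics/w11.png

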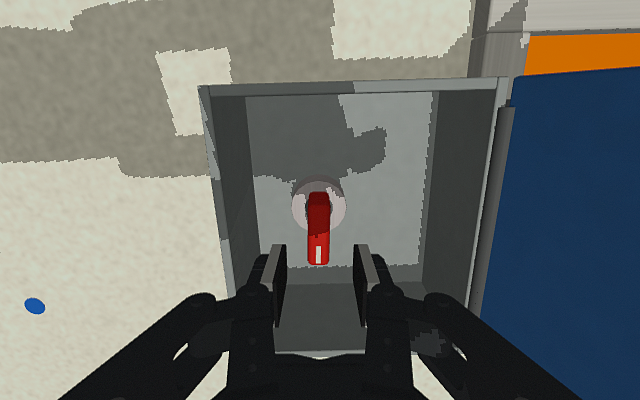

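Request:
step_arm:
  moves:
    - [0,0,0.02,0,0,0,0.035]
    - [0,0,0.02,0,0,0,0.03]
    - [0,0,0.012,0,0,0,0.03]
    - [0,0,0,0,0,0,0.025]
    - [0,0,0,0,0,0,0.018]
    - [0,0,0,0,0,0,0.018]
    - [0,0,0,0,0,0,0.018]

```text
time: 10.85
tool_pos: [0.5532, 0.0082, 0.0555]
tool_rot: [0.001, 0.789, 0.615, 0.001]
contact_force: [0.3, -0.6, 0.7]
gripper_width: 0.211
```

```bash
python3 screw.py w12
```

```text
t 10.85 tcp [0.5532 0.0082 0.0555] q6 0.1262825291199221 gw 0.21149332045232408
zt 0.08186241938419371 n 2152 white 226 [0.51792016 0.03056846 0.0850225 ]
((529.5238647460938, 26.2568416595459), (80.27101135253906, 68.70450592041016), 80.95547485351562) [[489.29998779296875, -8.0], [557.0999755859375, -18.799999237060547], [569.7999877929688, 60.5], [501.8999938964844, 71.30000305175781]]
mark dir deg 159.61631745804615
pca deg 122.79343946466594
tool y deg -14.093442360830831
```

View pics/w12.png

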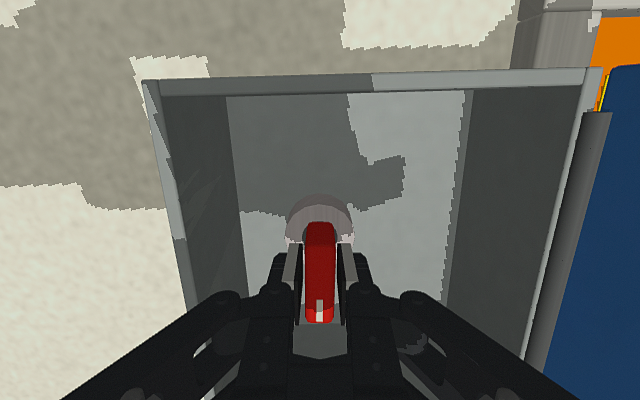

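Request:
step_arm:
  moves:
    - [0,0,0,0,0,-0.12,0.018]
    - [0,0,0,0,0,-0.12,0.018]
    - [0,0,0,0,0,-0.12,0.018]
    - [0,0,0,0,0,-0.12,0.018]
    - [0,0,0,0,0,-0.12,0.018]
    - [0,0,0,0,0,-0.12,0.018]
    - [0,0,0,0,0,-0.12,0.018]
    - [0,0,0,0,0,-0.12,0.018]

```text
time: 11.7
tool_pos: [0.5523, 0.008, 0.0547]
tool_rot: [0.0, 0.413, 0.911, -0.0]
contact_force: [-1.5, -1.1, 1.4]
gripper_width: 0.212
```

```bash
python3 screw.py w13
```

```text
t 11.7 tcp [0.5523 0.008  0.0547] q6 -0.8383388709998857 gw 0.2119510053229113
zt 0.08174043724290998 n 2198 white 64 [ 0.56025664 -0.00536221  0.08170988]
((552.3543090820312, 7.92608642578125), (14.062653541564941, 41.886573791503906), 30.00702667236328) [[535.7999877929688, 22.5], [556.7000122070312, -13.699999809265137], [568.9000244140625, -6.699999809265137], [548.0, 29.600000381469727]]
mark dir deg -59.26076940801232
pca deg 120.22973434598724
tool y deg 41.17837512547414
```

View pics/w13.png

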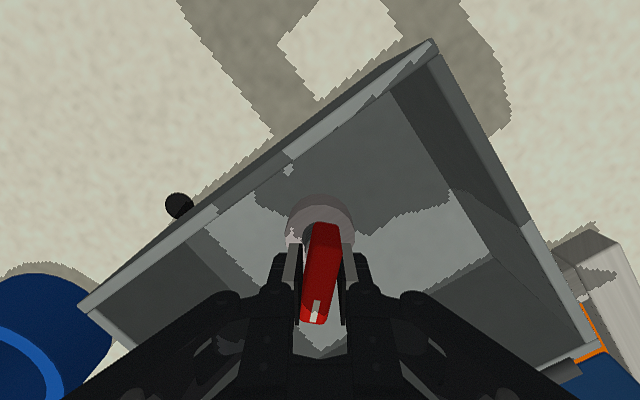

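Request:
step_arm:
  moves:
    - [0,0,0,0,0,-0.12,0.018]
    - [0,0,0,0,0,-0.12,0.018]
    - [0,0,0,0,0,-0.12,0.018]
    - [0,0,0,0,0,-0.12,0.018]
    - [0,0,0,0,0,-0.12,0.018]
    - [0,0,0,0,0,-0.12,0.018]
    - [0,0,0,0,0,-0.1,0.018]
    - [0,0,0,0,0,0,0.018]

```text
time: 12.55
tool_pos: [0.5525, 0.008, 0.0545]
tool_rot: [0.0, 0.019, 1.0, -0.0]
contact_force: [0.0, -1.6, 0.3]
gripper_width: 0.213
```

```bash
python3 screw.py w14
```

```text
t 12.55 tcp [0.5525 0.008  0.0545] q6 -1.6518367365243856 gw 0.21282041481240963
zt 0.08168210817396972 n 2190 white 17 [0.50799225 0.02939411 0.08615249]
((535.8242797851562, 22.26168441772461), (36.88423538208008, 79.33429718017578), 79.26945495605469) [[493.3999938964844, 11.5], [571.4000244140625, -3.200000047683716], [578.2000122070312, 33.0], [500.29998779296875, 47.79999923706055]]
mark dir deg 165.62631283710175
pca deg 166.580541628427
tool y deg 87.77830295905285
```

View pics/w14.png

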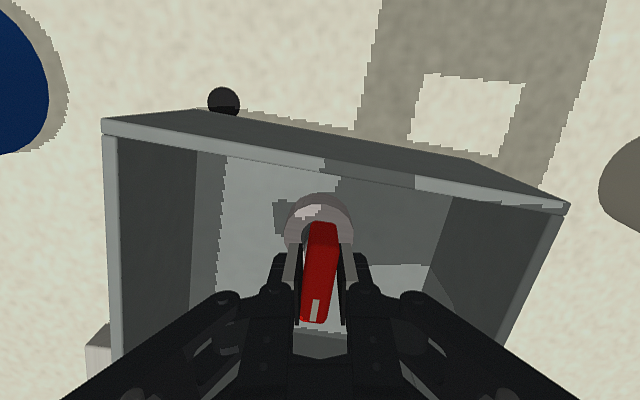

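Request:
step_arm:
  moves:
    - [0,0,0,0,0,-0.08,0.018]
    - [0,0,0,0,0,-0.08,0.018]
    - [0,0,0,0,0,-0.08,0.018]
    - [0,0,0,0,0,0,0.018]

```text
time: 13.0
tool_pos: [0.552, 0.0079, 0.0538]
tool_rot: [-0.0, -0.1, 0.995, -0.0]
contact_force: [-1.0, -3.4, -1.6]
gripper_width: 0.212
```

```bash
python3 screw.py w15
```

```text
t 13.0 tcp [0.552  0.0079 0.0538] q6 -1.8909731182002691 gw 0.21180663481514286
zt 0.0748888555234923 n 2018 white 0 None
((551.83154296875, 9.208127975463867), (41.87849044799805, 18.21908950805664), 3.124995231628418) [[530.4000244140625, 17.200000762939453], [531.4000244140625, -1.0], [573.2000122070312, 1.2999999523162842], [572.2000122070312, 19.399999618530273]]
pca deg 1.674703097090486
tool y deg 101.48887169085243
```

View pics/w15.png

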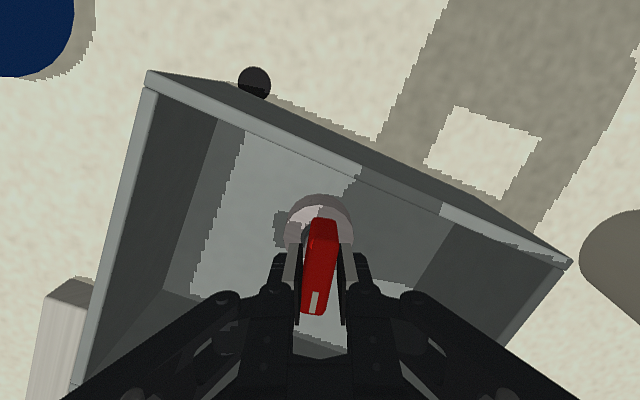

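Request:
step_arm:
  moves:
    - [0,0,0.003,0,0,0,0.018]
    - [0,0,0.003,0,0,0,0.018]
    - [0,0,0,0,0,0,0.018]

```text
time: 13.35
tool_pos: [0.5531, 0.008, 0.0484]
tool_rot: [0.001, -0.101, 0.995, -0.0]
contact_force: [1.8, -3.7, 1.4]
gripper_width: 0.21
```

```bash
python3 screw.py w16; python3 -c "
from h import *
p,d=grab_frame('side');cv2.imwrite('pics/s16.png',cv2.resize(p[:320,100:420,::-1],None,fx=1.8,fy=1.8))"
```

```text
t 13.35 tcp [0.5531 0.008  0.0484] q6 -1.8927438381717052 gw 0.20988406062233944
zt 0.07481908237345068 n 2170 white 2 [0.57031581 0.0081236  0.07442585]
((551.81591796875, 7.360557556152344), (41.91375732421875, 13.986990928649902), 1.3593342304229736) [[530.7000122070312, 13.899999618530273], [531.0, -0.10000000149011612], [572.9000244140625, 0.8999999761581421], [572.5999755859375, 14.800000190734863]]
mark dir deg 2.3618688861167674
pca deg 1.8192257149360387
tool y deg 101.58529732778065
```

View pics/s16.png

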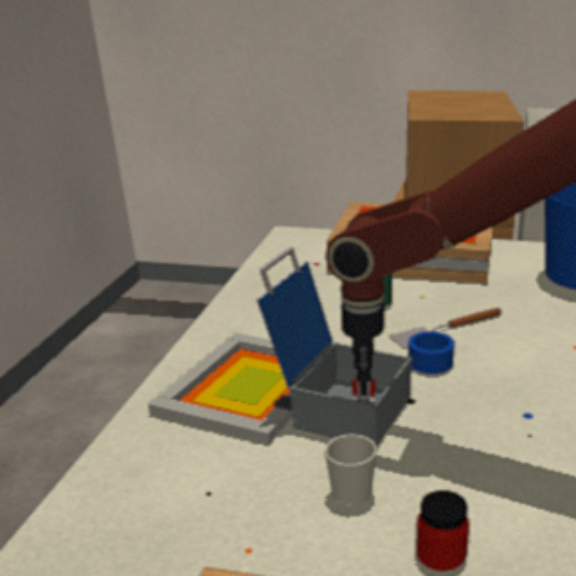

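Request:
step_arm:
  moves:
    - [0,0,0,0,0,0.12,0.018]
    - [0,0,0,0,0,0.12,0.018]
    - [0,0,0,0,0,0.12,0.018]
    - [0,0,0,0,0,0.12,0.018]
    - [0,0,0,0,0,0.12,0.018]
    - [0,0,0,0,0,0.12,0.018]
    - [0,0,0,0,0,0.12,0.018]
    - [0,0,0,0,0,0.12,0.018]

```text
time: 14.25
tool_pos: [0.5524, 0.0083, 0.0477]
tool_rot: [0.0, 0.372, 0.928, 0.0]
contact_force: [1.3, -4.7, -1.0]
gripper_width: 0.212
```

```bash
python3 screw.py w17
```

```text
t 14.25 tcp [0.5524 0.0083 0.0477] q6 -0.9286312438711254 gw 0.21213676610704435
zt 0.07439382901719821 n 2179 white 27 [ 0.5660019  -0.00154106  0.07443864]
((552.529541015625, 8.180220603942871), (14.674967765808105, 42.60626983642578), 57.15533447265625) [[530.7000122070312, 13.600000381469727], [566.4000244140625, -9.5], [574.4000244140625, 2.799999952316284], [538.5999755859375, 25.899999618530273]]
mark dir deg -35.813151714302194
pca deg 147.21727005607937
tool y deg 46.35113724851274
```

Request:
step_arm:
  moves:
    - [0,0,0.001,0,0,0.12,0.018]
    - [0,0,0,0,0,0.12,0.018]
    - [0,0,0,0,0,0.12,0.018]
    - [0,0,0,0,0,0.12,0.018]
    - [0,0,0,0,0,0.12,0.018]
    - [0,0,0,0,0,0.12,0.018]
    - [0,0,0,0,0,0.12,0.018]
    - [0,0,0,0,0,0.12,0.018]

```text
time: 15.1
tool_pos: [0.5524, 0.0088, 0.0464]
tool_rot: [-0.0, 0.758, 0.653, 0.001]
contact_force: [3.5, -1.9, -4.3]
gripper_width: 0.211
```

```bash
python3 screw.py w18
```

```text
t 15.1 tcp [0.5524 0.0088 0.0464] q6 0.02916159541210014 gw 0.21059059507212052
zt 0.07285989317322711 n 2145 white 82 [ 0.55330387 -0.00635353  0.07278505]
((552.75390625, 8.053577423095703), (14.045740127563477, 42.570072174072266), 2.443734645843506) [[544.7999877929688, 29.0], [546.5999755859375, -13.5], [560.7000122070312, -12.899999618530273], [558.9000244140625, 29.600000381469727]]
mark dir deg -87.81390965722967
pca deg 91.69195235342086
tool y deg -8.534895236117883
```

View pics/w18.png

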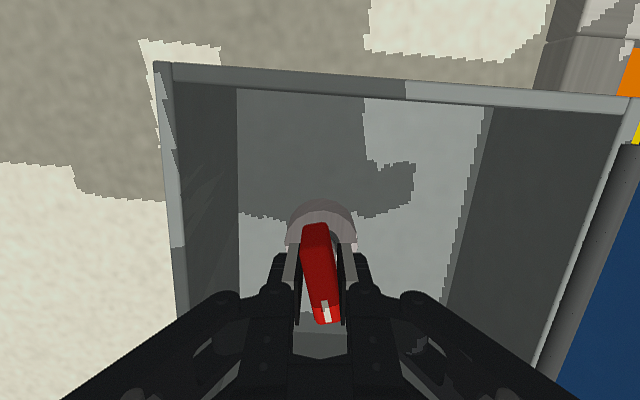

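Request:
step_arm:
  moves:
    - [0,0,0.001,0,0,0.12,0.018]
    - [0,0,0,0,0,0.12,0.018]
    - [0,0,0,0,0,0.12,0.018]
    - [0,0,0,0,0,0.12,0.018]
    - [0,0,0.001,0,0,0.12,0.018]
    - [0,0,0,0,0,0.12,0.018]
    - [0,0,0,0,0,0.12,0.018]
    - [0,0,0,0,0,0.12,0.018]

```text
time: 15.95
tool_pos: [0.5532, 0.0085, 0.0452]
tool_rot: [0.0, 0.973, 0.23, 0.001]
contact_force: [4.4, -3.5, -3.9]
gripper_width: 0.21
```

```bash
python3 screw.py w19
```

```text
t 15.95 tcp [0.5532 0.0085 0.0452] q6 0.9873505261628495 gw 0.20951891155502742
zt 0.07140240881788525 n 2126 white 40 [ 0.54183763 -0.00070285  0.07135382]
((553.0237426757812, 7.797695159912109), (42.040164947509766, 14.059005737304688), 36.80638885498047) [[532.0, 0.800000011920929], [540.4000244140625, -10.399999618530273], [574.0999755859375, 14.800000190734863], [565.5999755859375, 26.0]]
mark dir deg -142.76808622516648
pca deg 36.13244274801113
tool y deg -63.432572161098534
```

Request:
step_arm:
  moves:
    - [0,0,0.001,0,0,0.12,0.018]
    - [0,0,0,0,0,0.12,0.018]
    - [0,0,0,0,0,0.12,0.018]
    - [0,0,0,0,0,0.12,0.018]
    - [0,0,0.001,0,0,0.12,0.018]
    - [0,0,0,0,0,0.12,0.018]
    - [0,0,0,0,0,0.12,0.018]
    - [0,0,0,0,0,0.12,0.018]

```text
time: 16.8
tool_pos: [0.5532, 0.0077, 0.0437]
tool_rot: [0.0, 0.969, -0.245, 0.001]
contact_force: [3.4, -5.3, -0.6]
gripper_width: 0.215
```

Request:
step_arm:
  moves:
    - [0,0,0.001,0,0,0.12,0.018]
    - [0,0,0,0,0,0.12,0.018]
    - [0,0,0,0,0,0.12,0.018]
    - [0,0,0,0,0,0.12,0.018]
    - [0,0,0.001,0,0,0.12,0.018]
    - [0,0,0,0,0,0.12,0.018]
    - [0,0,0,0,0,0.12,0.018]
    - [0,0,0,0,0,0.08,0.018]

```text
time: 17.6
tool_pos: [0.5527, 0.0079, 0.0417]
tool_rot: [0.0, 0.76, -0.65, 0.001]
contact_force: [-0.1, -4.7, 1.6]
gripper_width: 0.213
```

```bash
python3 screw.py w20
```

```text
t 17.6 tcp [0.5527 0.0079 0.0417] q6 2.866094527282985 gw 0.21251702875548037
zt 0.06834999965608911 n 2199 white 22 [0.54848018 0.01931867 0.06820996]
((552.84130859375, 6.862438201904297), (14.019177436828613, 41.831878662109375), 19.85980224609375) [[539.0999755859375, 24.200000762939453], [553.4000244140625, -15.199999809265137], [566.5, -10.399999618530273], [552.2999877929688, 28.899999618530273]]
mark dir deg 109.29598977951359
pca deg 110.04927533013256
tool y deg -171.06361690708638
```

View pics/w20.png

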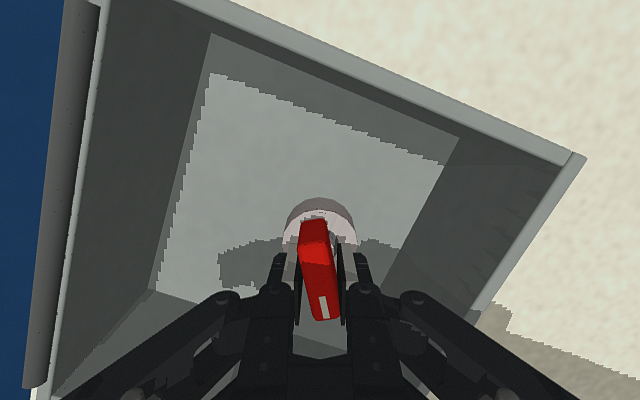

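Request:
step_arm:
  moves:
    - [0,0,0,0,0,-0.1,0.03]
    - [0,0,0,0,0,-0.09,0.05]
    - [0,0,0,0,0,0,0.05]
    - [0,0,-0.02,0,0,0,0.05]
    - [0,0,-0.025,0,0,0,0.05]
    - [0,0,0,0,0,-0.14,0.05]
    - [0,0,0,0,0,-0.14,0.05]
    - [0,0,0,0,0,-0.14,0.05]

```text
time: 18.45
tool_pos: [0.552, 0.009, 0.0862]
tool_rot: [-0.001, 0.921, -0.389, -0.001]
contact_force: [0.2, 0.2, -0.1]
gripper_width: 0.586
```

Request:
step_arm:
  moves:
    - [0,0,0,0,0,-0.14,0.05]
    - [0,0,0,0,0,-0.14,0.05]
    - [0,0,0,0,0,-0.14,0.05]
    - [0,0,0,0,0,-0.14,0.05]
    - [0,0,0,0,0,-0.14,0.05]
    - [0,0,0,0,0,-0.14,0.05]
    - [0,0,0,0,0,-0.14,0.05]
    - [0,0,0,0,0,-0.14,0.05]

```text
time: 19.25
tool_pos: [0.5518, 0.009, 0.0857]
tool_rot: [-0.001, 0.987, 0.16, -0.0]
contact_force: [0.4, 0.6, -0.2]
gripper_width: 0.584
```

Request:
step_arm:
  moves:
    - [0,0,0,0,0,-0.14,0.05]
    - [0,0,0,0,0,-0.14,0.05]
    - [0,0,0,0,0,-0.14,0.05]
    - [0,0,0,0,0,-0.14,0.05]
    - [0,0,0,0,0,-0.14,0.05]
    - [0,0,0,0,0,-0.14,0.05]
    - [0,0,0,0,0,-0.14,0.05]
    - [0,0,0,0,0,-0.14,0.05]

```text
time: 20.05
tool_pos: [0.5518, 0.0091, 0.0858]
tool_rot: [-0.001, 0.751, 0.66, 0.0]
contact_force: [0.5, 0.2, 0.7]
gripper_width: 0.582
```

Request:
step_arm:
  moves:
    - [0,0,0,0,0,-0.14,0.05]
    - [0,0,0,0,0,-0.14,0.05]
    - [0,0,0,0,0,-0.14,0.05]
    - [0,0,0,0,0,-0.08,0.05]
    - [0,0,0,0,0,0,0.05]

```text
time: 20.55
tool_pos: [0.5519, 0.0089, 0.0858]
tool_rot: [-0.001, 0.567, 0.824, 0.0]
contact_force: [0.3, 0.1, -0.9]
gripper_width: 0.587
```

```bash
python3 screw.py w21
```

```text
t 20.55 tcp [0.5519 0.0089 0.0858] q6 -0.48401605048667723 gw 0.5873431551865307
zt 0.06833932551504929 n 1312 white 0 None
((553.3335571289062, 7.58494758605957), (37.061607360839844, 37.91489791870117), 64.95980072021484) [[528.2999877929688, -1.2000000476837158], [562.7000122070312, -17.200000762939453], [578.4000244140625, 16.399999618530273], [544.0, 32.400001525878906]]
pca deg 108.81907181228473
tool y deg 20.87985454320836
```

View pics/w21.png

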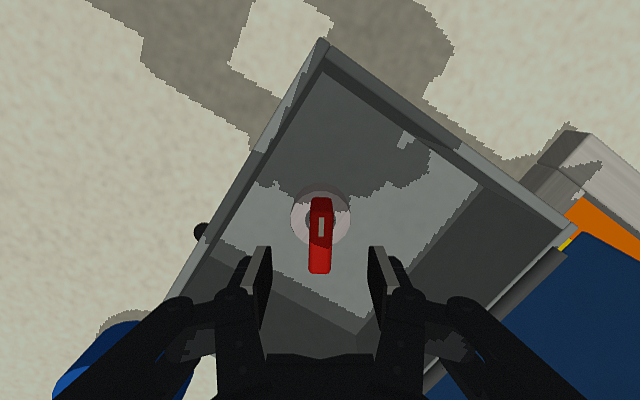

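Request:
step_arm:
  moves:
    - [-0.002,0,0.015,0,0,0,0.04]
    - [0,0,0.015,0,0,0,0.03]
    - [0,0,0.014,0,0,0,0.025]
    - [0,0,0,0,0,0,0.018]
    - [0,0,0,0,0,0,0.018]
    - [0,0,0,0,0,0,0.018]

```text
time: 21.2
tool_pos: [0.5532, 0.0064, 0.0424]
tool_rot: [0.0, 0.567, 0.823, 0.0]
contact_force: [-0.2, 0.5, -0.4]
gripper_width: 0.208
```

Request:
step_arm:
  moves:
    - [0,0,0,0,0,0.12,0.018]
    - [0,0,0.001,0,0,0.12,0.018]
    - [0,0,0,0,0,0.12,0.018]
    - [0,0,0,0,0,0.12,0.018]
    - [0,0,0,0,0,0.12,0.018]
    - [0,0,0.001,0,0,0.12,0.018]
    - [0,0,0,0,0,0.12,0.018]

```text
time: 21.9
tool_pos: [0.5529, 0.0061, 0.0413]
tool_rot: [0.0, 0.855, 0.519, -0.001]
contact_force: [-3.8, -0.3, 2.9]
gripper_width: 0.214
```

Request:
step_arm:
  moves:
    - [0,0,0,0,0,0.12,0.018]
    - [0,0,0.001,0,0,0.12,0.018]
    - [0,0,0,0,0,0.12,0.018]
    - [0,0,0,0,0,0.12,0.018]
    - [0,0,0,0,0,0.12,0.018]
    - [0,0,0.001,0,0,0.12,0.018]
    - [0,0,0,0,0,0.12,0.018]
    - [0,0,0,0,0,0.12,0.018]

```text
time: 22.7
tool_pos: [0.5526, 0.0069, 0.0391]
tool_rot: [-0.0, 0.998, 0.065, -0.001]
contact_force: [-3.4, 1.7, 1.8]
gripper_width: 0.211
```

```bash
python3 screw.py w22
```

```text
t 22.7 tcp [0.5526 0.0069 0.0391] q6 1.3177702870141497 gw 0.21070387216250622
zt 0.06568934293842615 n 2166 white 21 [0.56359106 0.01105598 0.06558547]
((553.1915283203125, 7.630468368530273), (42.327239990234375, 14.160181999206543), 18.667768478393555) [[530.9000244140625, 7.599999904632568], [535.4000244140625, -5.900000095367432], [575.5, 7.699999809265137], [571.0, 21.100000381469727]]
mark dir deg 18.23142125619167
pca deg 18.411932790703133
tool y deg -82.53962579046923
```

View pics/w22.png

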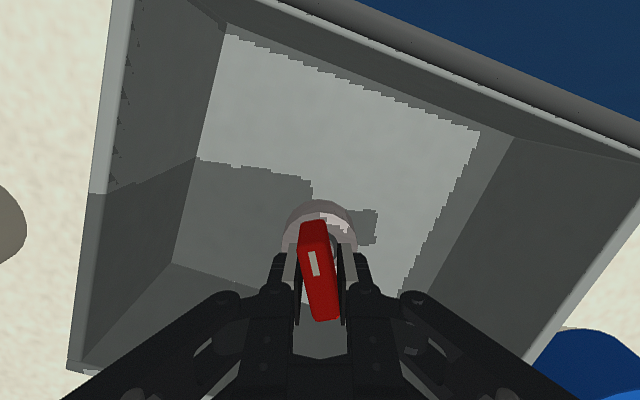

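Request:
step_arm:
  moves:
    - [0,0,0,0,0,0.03,0.015]
    - [0,0,0,0,0,0,0.008]
    - [0,0,0,0,0,0,0.0]
    - [0,0,0,0,0,0,0.0]
    - [0,0,0,0,0,0,0.0]
    - [0,0,0,0,0,0,0.0]
    - [0,0,0,0,0,0,0.0]

```text
time: 23.45
tool_pos: [0.5537, 0.0069, 0.039]
tool_rot: [-0.0, 0.999, 0.053, 0.001]
contact_force: [-0.1, 5.4, 5.2]
gripper_width: 0.149
```

```bash
python3 screw.py w23;python3 -c "
from h import *
print(state()['joint_vel'],state()['contact_force'],state()['ft_torque'])
p,d=grab_frame('side');cv2.imwrite('pics/s23.png',cv2.resize(p[:320,100:420,::-1],None,fx=1.8,fy=1.8))
m=np.ones(d.shape,bool);
for q in ['lid','ink_pot','tape_roll','flask','squeegee','ink_knife','ink_jar']:
    r=cut_out('side',q)
    if r: print(q,round(r[0]['conf'],2),np.round(np.percentile(pts('side',r[0]['mask'],d),[5,50,95],axis=0),3).tolist())
"
```

```text
t 23.45 tcp [0.5537 0.0069 0.039 ] q6 1.342428741088768 gw 0.14888932659723655
zt 0.06536879192113278 n 2099 white 26 [0.56450661 0.00850002 0.06523372]
((553.2215576171875, 7.477295875549316), (41.958675384521484, 13.950854301452637), 6.778595447540283) [[531.5999755859375, 11.899999618530273], [533.2000122070312, -1.899999976158142], [574.9000244140625, 3.0], [573.2000122070312, 16.899999618530273]]
mark dir deg 5.178383439222048
pca deg 6.839054298826568
tool y deg -83.96136393539301
[ 0.00080781  0.00203918  0.00034347  0.00072195 -0.00078039 -0.00014116] [-0.84830494  4.75567965  5.2208593 ] [0.88310122 0.11870259 0.03250365]
lid 0.66 [[0.646, -0.1, 0.091], [0.678, -0.012, 0.174], [0.713, 0.063, 0.268]]
ink_pot 0.87 [[0.498, 0.193, 0.01], [0.53, 0.248, 0.06], [0.562, 0.265, 0.086]]
tape_roll 0.89 [[0.41, -0.242, 0.003], [0.45, -0.173, 0.034], [0.489, -0.153, 0.052]]
flask 0.42 [[0.572, -0.465, 0.013], [0.58, -0.452, 0.041], [0.586, -0.441, 0.064]]
squeegee 0.56 [[0.465, 0.451, 0.012], [0.571, 0.494, 0.017], [0.683, 0.536, 0.028]]
ink_knife 0.5 [[0.331, -0.428, 0.002], [0.384, -0.388, 0.013], [0.533, -0.28, 0.021]]
ink_jar 0.67 [[0.346, 0.319, 0.01], [0.377, 0.364, 0.066], [0.408, 0.376, 0.092]]
```

View pics/w23.png

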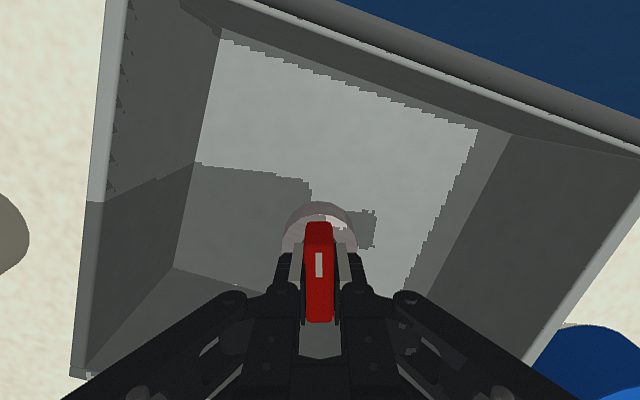

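View pics/s23.png

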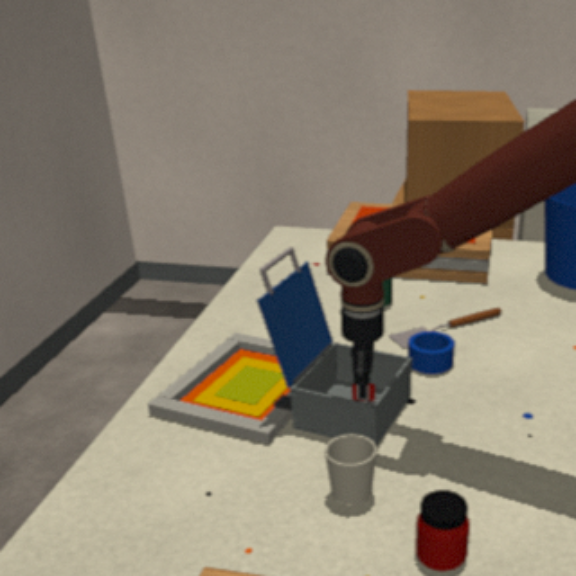

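Request:
step_arm:
  moves:
    - [0,0,0,0,0,0,0.0]
    - [0,0,0,0,0,0,0.0]
    - [0,0,0,0,0,0,0.0]
    - [0,0,0,0,0,0,0.0]

```text
time: 24.3
tool_pos: [0.5537, 0.0069, 0.039]
tool_rot: [-0.0, 0.999, 0.053, 0.001]
contact_force: [-0.6, 4.6, 4.9]
gripper_width: 0.151
```

```bash
python3 -c "
from plant import *
print(job_done())"
```

```text
the job is handed in; nothing more can be done
None
```

I lifted the lid by its bar onto its stop, let go of it, started the bolt in its thread and handed the job in at about 24 s; no verdict was reported.

- **Lid:** after release it stayed leaning back on its stop, and it was still there in the last side picture. I judged it by eye and by the path of the bar, and did not measure its angle.
- **Bolt drop:** I turned the bolt backward with loose fingers. The head's top fell from 81.7 to 74.9 mm above the table, a drop of about 7 mm where the text said 8. I put that down to where in the turn it dropped and to measuring error.
- **Forward turn:** I turned it forward about one turn, with one change of grip on the way. The head turned about 355° from the drop, which is about 5.95 rad on the joint. That figure assumes joint zero points the white mark along press x.
- **Final state:** the head's top stood at 65.4 mm, about 16 mm below its starting height. The fingers were closed on the bar, with the grasp point about 7 mm above the grip point. The last force reading was about 7 N and the joints were practically still.
- **Bystanders:** all six were where they started to within a few millimetres. The flask was partly hidden behind the arm, so only part of it could be checked.

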